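# Clamp the rotator crank on its flat

### The arm

A 6-joint arm with a two-finger parallel gripper is mounted at the origin on the work surface. World frame = base frame: x ahead of the robot, y to its left, z up, the work surface at z = 0. Lengths are in m, angles in degrees, forces in N, time in s.
With the tool pointing down it reaches from about 0.375 to 0.925 m from the base axis. Payload 5.7 kg.
Tool frame: the origin (TCP) lies at the very end of the fingers, on their centre line; the grasp point (between the pads) lies 19 mm behind it (robot.hold_point_z is the distance from the TCP to the grasp point, in m); z points along the fingers, y is the line along which they close (so a half turn about z gives the same grasp; the last joint's range is limited). The gripper opens to 88 mm and grips with 3 to 60 N. Pads are 20 mm wide; open, the fingers measure 115 mm over their backs; the gripper's body (75 mm by 178 mm) begins 61 mm behind the grasp point.
Start: joints at [-78.902, 20.558, 86.54, -0, 72.909, -6.595], TCP at [0.182, -0.572, 0.223] pointing down, gripper open.
Joint ranges: [-170.27, 170.27], [-57.76, 135], [12.27, 136.19], [-55.21, 235.2], [11.17, 155.16], [-170.74, 170.74]. Speed limits (degrees/s): [136.94, 136.94, 180, 180, 180, 180].

### API

Orientations are given as [roll, pitch, yaw] about the fixed x, y, z axes, in that order (R = Rz(yaw) Ry(pitch) Rx(roll)).
In Python, from workcell import read_state, eyes, close_job, robot gives the robot as it stands. The module is installed in compiled form; this text tells all that it offers.
- The arm moves only by the tool drive_tool, never from a script. Its argument "increments" is a list that holds one entry, the list of rows, each a list of 7 numbers: the shift along the tool's x, y, z each as a share of 50 cm, from -1 to 1, then the turn, a rotation vector about the tool's x, y, z each as a share of 1.5 rad, from -1 to 1, then the opening, from -1 (shut) to 1 (fully open). In form: [[[dx, dy, dz, rx, ry, rz, grip], ...]]. A call has 1 to 20 rows; each row shifts and turns the commanded pose from where the row before left it, along the tool's axes as they then stand; what a row does not reach is not made up. A row lasts 1/12 s, in which the tool goes at most 41.7 mm and 7.16 degrees, less where a joint would pass 70% of its speed; a pose out of reach is approached as far as the arm can. A call with a number of a shift or a turn outside -1 to 1 is refused whole. A call with a gripper value outside its range is refused whole. The fingers move at their own pace and stop on an object; the grip force is fixed at half the most. Time passes only in rows, so rows that do not move let the fingers close. It gives the time, the measured TCP pose, the force, the opening and the grip force at its end, in the units of the state.
- read_state(): the state, without advancing time (a new reading comes with each control period).
- eyes.snapshot(name): name is "scene" or "top" or "wrist"; returns a dict with "frame" (480x640x3 uint8, red, green, blue), "fovy" (degrees; the focal length in pixels is half the picture's height over the tangent of half this angle, whatever the lens; pixels are square), "cx", "cy" (the principal point, pixels), "extrinsics" (4x4, takes a point from camera to world coordinates). Camera axes: x right, y down, z forward; pixel columns grow to the right and rows downward; lengths in m; the calibration is good to about 2 mm. A picture is of the moment at which its call begins. There is no depth.
- close_job(): hands the job in; it is judged then, once.
The state is a dict: "time": time; "joint_positions": joint angles; "qvel": joint speeds; "joint_efforts": joint torques, N m; "ee_pos": TCP position; "tool_rot": TCP orientation; "wrist_force": force on the tool from outside, world axes, zero at the start; "ft_torque": the same for the moment, N m; "finger_gap": finger opening in m; "grip_force": force on a finger pad.
Only numpy, scipy, OpenCV 4.12 (cv2) and the standard library are available. Lean on these libraries where they do the work, as an engineer would, in place of code of your own. Each camera call takes 0.05 s, during which the arm holds its last target. There are 200 camera calls.

### The job

Swing the crank on the tube-rotator drive slowly away from the robot until you feel the shaft's hidden flat come squarely under the screw. Then put the T-handle hex key into the screw, turn it clockwise until the screw is home and firm without overtightening it, and leave the key standing in the screw. Leave the other bench items where they are.

Things in the scene. Friction and masses are not known exactly. Their poses are not given: they have to be found in the camera images.
- drive: Rotator drive, fixed: base plate 150 x 230 x 12 mm, white gear housing at its +y end (124 mm high, cap 134), aluminium hub 52 mm dia in the middle, bearing post (108 mm high), crank at its -y end. Origin: on the bench under the screw. x: away from the robot at yaw 0 (yaw within 17 deg); the shaft runs along y, 85 mm high.
- crank: Shaft and dark steel arm; origin on the shaft axis, drive y -56 mm; z along the arm. Starts leaning 57-66 deg to -x. Push on the pin towards +x: steady 4-7 N on the round, a bump near the flat's edge, then 2-8 N less for 15-30 deg as the point falls in, then it climbs: back at 0-1 N below the steady push the flat is square (good within 8 deg), 3-49 deg past upright. Stays put.
- pin (a point): Middle of the crank's black handle sleeve: 13 mm dia, 44 mm long along the drive's y, turns freely on its pin; 45 mm from the shaft axis, at drive y = -92 mm; its -y end is free, the arm's face is 24 mm to +y. Pinch it from above with the fingers closing along the drive's x.
- screw: Clamp screw, upright in the top of the hub: steel head 23 mm across flats, 15 mm tall, with a sprung point inside that rides on the shaft. Origin: axis, underside of head, 115.6 mm high at first; z up; this frame does not turn. Clockwise from above lowers it 1.45 mm per rad with 0.05 to 0.1 Nm; home after 1.1 rad, 1.6 mm lower: a hard stop.
- socket (a point): Centre of the mouth of the hex socket in the head's top, 130.6 mm high at first; turns with the head. Socket 14.8 mm across flats, 12 mm deep; two of its flats face the drive's +-x at first. The key has about 6 deg of play each way in it. At the stop the torque climbs 2 to 3 Nm per rad of key: 0.2 to 0.3 Nm is firm, over 0.4 Nm is overtight.
- stand: Grey plastic block 60 x 60 x 50 mm, fixed, with a round hole 18 mm dia, 45 mm deep from the top, in which the key stands. Origin: centre of its underside.
- key: T-handle hex key, 112 mm tall, about 0.3 kg, standing upright in the stand. Steel hex shank 14 mm across flats, 92 mm long, the last 3 mm tapered; two flats face the key's +-x. Black bar handle 80 x 18 x 20 mm on top, lying along the key's x. Origin: at the tip; z up along the shank.
- key_tip (a point): The tip of the key's shank, on its axis; 5 mm over the bench while in the stand.
- key_handle (a point): Centre of the bar handle, 102 mm above the tip. Pinch across its 18 mm width (fingers closing along the key's y).
- rack: Bystander: blue tube rack 110 x 80 x 58 mm with tube caps, loose. Origin: centre of its underside.
- tank: Bystander: clear gel tank 100 x 160 x 61 mm with a red and a black end bar, loose. Origin: centre of its underside.
- jar: Bystander: amber jar 70 mm dia, 90 mm tall, loose. Origin: centre of its underside.
Not all that is in view belongs to the job. Several things have the shape of the key; the one meant has the colours described above.

How it is judged (in metres and radians):
On the way, in this order (a step that is already met when the one before it is completed fails the run):
1. the sprung point of the screw rests squarely on the shaft's flat (it presses on the shaft with less than 16.5 N, against about 24 N on the round) (contact force between screw and crank between 8 and 16.5 N), for 0.3 s.
2. the hex key stands in the screw's socket, at least 6 mm deep (z of key_tip in the frame of socket below -0.006 m and horizontal distance between key_tip and socket below 0.003 m and angle between key's own z axis and vertical below 0.2 rad), for 0.2 s.
3. the screw is home and firm: its underside is lower than 114.2 mm and the key bears on it with more than 22 N (about 0.12 Nm) (z of screw in the frame of drive below 0.1142 m and contact force between key and screw above 22 N), for 0.1 s.
At the end, for the whole second after the job is handed in: Screw home (underside below 114.3 mm) on the flat: its point presses on the shaft with 12 to 23.5 N (on the round 29 N). Key at rest in the socket, at least 5 mm deep, within 4 mm of its axis, tilted under 14 deg (z of screw in the frame of drive below 0.1143 m and contact force between screw and crank between 12 and 23.5 N and z of key_tip in the frame of socket below -0.005 m and horizontal distance between key_tip and socket below 0.004 m and angle between key's own z axis and vertical below 0.25 rad and linear speed of key below 0.02 m/s); the robot touches nothing.
It fails at once if the screw is overtightened: the key bears on it with more than 100 N (about 0.45 Nm) (contact force between key and screw above 100 N).
It fails at once if a bench item (tube rack, gel tank, jar) is moved by more than 25 mm (distance of any of rack, tank, jar from where it was at the start of the episode above 0.025 m).
It also fails if it takes over 72 s, if anything falls off the work surface, if the arm or the gripper's body presses on something with over 40 N, if the wrist force passes 120 N, or if a joint passes its speed limit or range.

## Working session

There is one attempt and no reset: what is moved stays moved. The work goes in short steps, Python scripts to look and compute and a tool call to move; the robot and the scene stay as the last step left them, time stands still between calls to the robot, and variables do not carry over. Pictures are saved under pics/ and viewed, at most 10 in all, crops included, and the job is handed in when it is done.

Besides the shell and the picture viewer there is one more tool, called after "Request:" as name(argument=value, ...) on one line, values as JSON. drive_tool: Moves the arm, as the interface text tells. Its arguments: {"type":"object","properties":{"increments":{"type":"array","items":{"type":"array","items":{"type":"array","items":{"type":"number"}}}}},"required":["increments"]}

```bash
mkdir -p pics
cat > h.py <<'E'
import numpy as np, cv2
from workcell import read_state, eyes, close_job, robot
from scipy.spatial.transform import Rotation as R
def snap(n,f=None):
    d=eyes.snapshot(n)
    if f: cv2.imwrite('pics/'+f,d['frame'][:,:,::-1])
    return d
def K(d):
    f=240/np.tan(np.radians(d['fovy'])/2); return f,d['cx'],d['cy']
def proj(d,P):
    T=np.array(d['extrinsics']); p=(np.atleast_2d(P)-T[:3,3])@T[:3,:3]; f,cx,cy=K(d)
    return np.c_[cx+f*p[:,0]/p[:,2],cy+f*p[:,1]/p[:,2]]
def atz(d,uv,z):
    T=np.array(d['extrinsics']); f,cx,cy=K(d)
    r=T[:3,:3]@np.array([(uv[0]-cx)/f,(uv[1]-cy)/f,1]); o=T[:3,3]
    return o+r*(z-o[2])/r[2]
E
python3 - <<'E'
from h import *
s=read_state(); print(s)
for n in('top','scene'):
    d=snap(n,n+'0.png'); print(n,d['fovy'],d['cx'],d['cy'],np.round(d['extrinsics'],3).tolist())
E
```

```text
{'time': 0.0, 'joint_positions': array([-7.89034284e+01,  2.05974670e+01,  8.65973229e+01,  6.79964017e-04,
        7.29080258e+01, -6.59500106e+00]), 'qvel': array([-0.03274913, -0.05257767, -0.06757838,  0.0874921 ,  0.03423572,
        0.04737372]), 'joint_efforts': array([-1.94193504e-03, -5.15381384e+01, -2.70729303e+01,  6.71585533e-02,
        3.52206314e-02, -1.12338253e-04]), 'ee_pos': array([ 0.18219958, -0.57096034,  0.22182551]), 'tool_rot': array([-1.79897939e+02, -1.24536983e-02,  1.76913611e+01]), 'wrist_force': array([ 0.49704644,  0.34018989, -0.07665303]), 'ft_torque': array([0.00590631, 0.0343578 , 0.00283081]), 'grip_force': 0.0, 'finger_gap': 0.08750007222413787}
top 56.195372624473706 319.12420040692524 240.9986797885203 [[0.013, -0.987, 0.16, 0.446], [-1.0, -0.016, -0.018, -0.04], [0.02, -0.16, -0.987, 0.973], [0.0, 0.0, 0.0, 1.0]]
scene 49.68349798513729 321.48965827502093 231.55223986824515 [[-0.545, 0.706, -0.452, 1.074], [0.838, 0.461, -0.291, 0.253], [0.004, -0.538, -0.843, 1.014], [0.0, 0.0, 0.0, 1.0]]
```

View pics/top0.png

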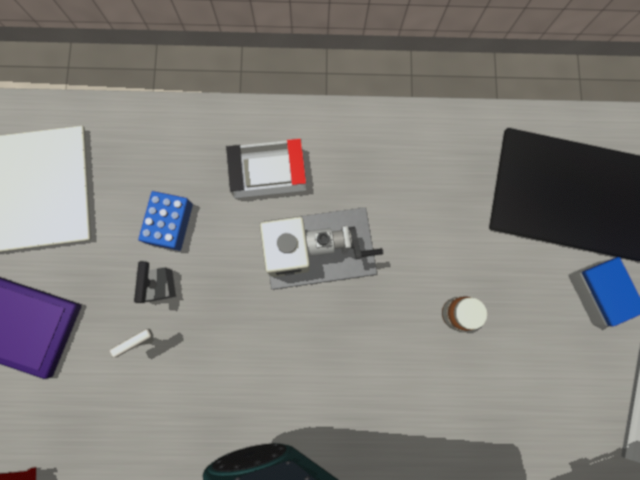

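View pics/scene0.png

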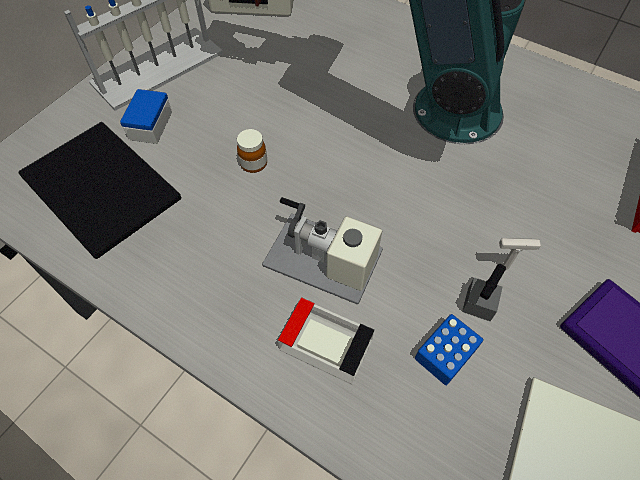

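Top: drive hub around (323,240), handle pin around (372,252), the black key bar around (141,282), and a white decoy key at (130,343). Scene: key at about (492,282), crank handle at about (290,203). I'll zoom in next.

Run:
```python
import cv2,numpy as np
t=cv2.imread('pics/top0.png'); s=cv2.imread('pics/scene0.png')
def c(im,x,y,w,h): return cv2.resize(im[y:y+h,x:x+w],(400,300),interpolation=cv2.INTER_CUBIC)
a=np.vstack([np.hstack([c(t,255,195,140,105),c(s,260,190,140,105)]),np.hstack([c(t,120,250,80,60),c(s,450,230,120,90)])])
cv2.imwrite('pics/c1.png',a)
```

```text
(no output)
```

View pics/c1.png

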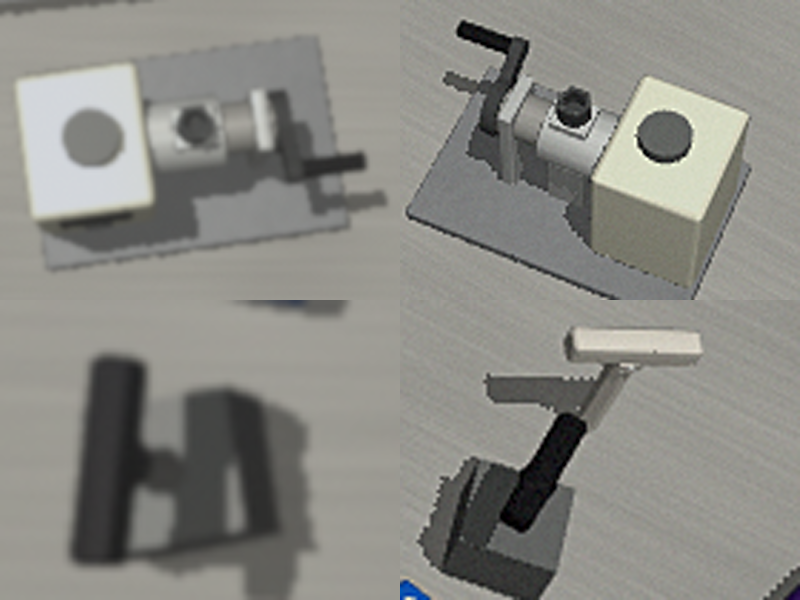

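```bash
cat > m.py <<'E'
from h import *
import pickle
t=snap('top');s=snap('scene'); pickle.dump((t,s),open('cams.pkl','wb'))
def tri(a,b):
    o=[];r=[]
    for d,uv in((t,a),(s,b)):
        T=np.array(d['extrinsics']);p=atz(d,uv,0);o.append(T[:3,3]);v=p-T[:3,3];r.append(v/np.linalg.norm(v))
    A=np.c_[r[0],-r[1]];k=np.linalg.lstsq(A,o[1]-o[0],rcond=None)[0]
    p,q=o[0]+k[0]*r[0],o[1]+k[1]*r[1];return np.round((p+q)/2,4),np.round(np.linalg.norm(p-q),4)
f=lambda x,y:(255+x/2.857,195+y/2.857); g=lambda x,y:(260+(x-400)/2.857,190+y/2.857)
print('plate',[np.round(atz(t,f(*p),.012),4) for p in((318,37),(348,228),(47,268))])
print('plate s',[np.round(atz(s,g(*p),.012),4) for p in((408,212),)])
print('screw',atz(t,f(197,123),.1306),atz(s,g(574,97),.1306),tri(f(197,123),g(574,97)))
print('pin free end',tri(f(365,160),g(461,28)),'arm end',tri(f(303,168),g(512,47)))
print('key',[atz(t,p,.117) for p in((143.6,262),(139.4,302),(141.5,282))],tri((141.5,282),(493,280.7)),atz(s,(493,280.7),.112))
E
python3 m.py
```

```text
plate [array([ 0.6776, -0.1602,  0.012 ]), array([ 0.5308, -0.1823,  0.012 ]), array([0.4976, 0.0425, 0.012 ])]
plate s [array([ 0.6791, -0.154 ,  0.012 ])]
screw [ 0.58882577 -0.06444006  0.1306    ] [ 0.58572467 -0.06254358  0.1306    ] (array([ 0.5877, -0.063 ,  0.1333]), np.float64(0.003))
pin free end (array([ 0.5681, -0.1782,  0.1077]), np.float64(0.0042)) arm end (array([ 0.5619, -0.1358,  0.1083]), np.float64(0.0041))
key [array([0.53924523, 0.27760753, 0.117     ]), array([0.46382912, 0.27973889, 0.117     ]), array([0.50126742, 0.27868083, 0.117     ])] (array([0.5014, 0.2828, 0.1087]), np.float64(0.0022)) [0.50279452 0.28365887 0.112     ]
```

Request:
drive_tool(increments=[[[0.0652,-0.0369,0.008,0,0,0,1],[0.0652,-0.0369,0.008,0,0,0,1],[0.0652,-0.0369,0.008,0,0,0,1],[0.0652,-0.0369,0.008,0,0,0,1],[0.0652,-0.0369,0.008,0,0,0,1],[0.0652,-0.0369,0.008,0,0,0,1],[0.0652,-0.0369,0.008,0,0,0,1],[0.0652,-0.0369,0.008,0,0,0,1],[0.0652,-0.0369,0.008,0,0,0,1],[0.0652,-0.0369,0.008,0,0,0,1],[0.0652,-0.0369,0.008,0,0,0,1],[0.0652,-0.0369,0.008,0,0,0,1],[0.0652,-0.0369,0.008,0,0,0,1],[0.0652,-0.0369,0.008,0,0,0,1],[0.0652,-0.0369,0.008,0,0,0,1]]])

```text
time: 1.45
ee_pos: [0.565, -0.1576, 0.1624]
tool_rot: [-180.0, 0.0, 17.7]
wrist_force: [0.7, -0.6, 0.6]
finger_gap: 0.0878
grip_force: 0.0
```

Request:
drive_tool(increments=[[[0,0,0,0,0,-0.0784,0.5],[0,0,0,0,0,-0.0784,0.5],[0,0,0,0,0,-0.0784,0.5],[0,0,0,0,0,-0.0784,0.5],[0,0,0,0,0,-0.0784,0.5],[0,0,0,0,0,-0.0784,0.5],[0,0,0,0,0,-0.0784,0.5],[0,0,0,0,0,-0.0784,0.5],[0,0,0,0,0,-0.0784,0.5],[0,0,0,0,0,-0.0784,0.5],[0,0,0,0,0,-0.0784,0.5],[0,0,0,0,0,-0.0784,0.5],[0,0,0,0,0,0,0.5],[0,0,0,0,0,0,0.5]]])

```text
time: 2.62
ee_pos: [0.564, -0.1593, 0.1625]
tool_rot: [-180.0, -0.0, 98.3]
wrist_force: [0.0, 0.1, -0.0]
finger_gap: 0.0658
grip_force: 0.0
```

Run:
```python
from h import *
s=read_state();print(s['time'],s['ee_pos'],s['tool_rot'],s['wrist_force'],s['finger_gap'])
d=snap('wrist','w1.png');print(np.round(d['extrinsics'],3).tolist())
x=np.array([.989,.148,0]);y=np.array([-.148,.989,0]);o=np.array([.5875,-.0635,0])
for a in(57,60,63,66):
    P=o-.092*y-.045*np.sin(np.radians(a))*x+[0,0,.085+.045*np.cos(np.radians(a))]
    print(a,P.round(4),proj(d,P).round(0),proj(d,[P-.022*y]).round(0))
```

```text
2.6167 [ 0.5639982  -0.15925878  0.1625063 ] [-1.79986055e+02 -1.68565835e-02  9.83437773e+01] [ 0.01104702  0.13586332 -0.02476349] 0.06583059633420144
[[0.99, 0.138, 0.041, 0.553], [0.144, -0.947, -0.286, -0.08], [-0.0, 0.289, -0.957, 0.325], [0.0, 0.0, 0.0, 1.0]]
57 [ 0.5638 -0.1601  0.1095] [[321. 264.]] [[321. 296.]]
60 [ 0.5626 -0.1603  0.1075] [[319. 263.]] [[319. 295.]]
63 [ 0.5615 -0.1604  0.1054] [[317. 262.]] [[317. 293.]]
66 [ 0.5605 -0.1606  0.1033] [[316. 261.]] [[316. 292.]]
```

View pics/w1.png

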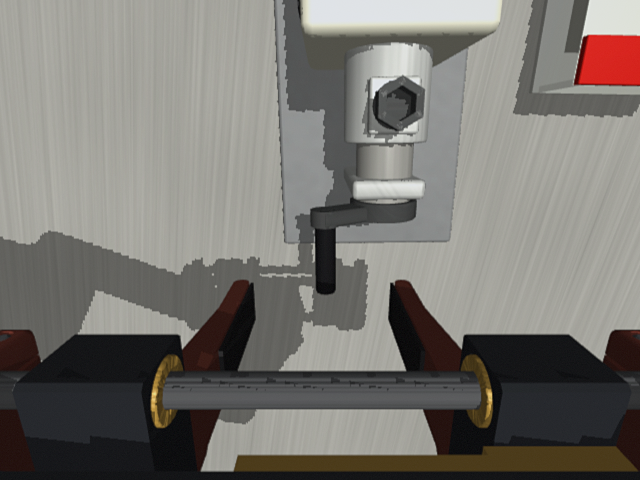

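The wrist view shows the sleeve middle at (326,257) and its end at (326,289). The socket mouth is at (398,104), and the plate's near corners are at (285,243) and (452,241).

Run:
```python
from h import *
d=snap('wrist')
for z in(.1095,.107): print('pin',atz(d,(326,257),z),atz(d,(326,289),z))
S=atz(d,(398,104),.1306);print('screw',S)
a,b=atz(d,(285,243),.012),atz(d,(452,241),.012);print(a,b,np.degrees(np.arctan2(*(b-a)[[1,0]])),np.linalg.norm(b-a))
```

```text
pin [ 0.56638353 -0.15473214  0.1095    ] [ 0.5696209  -0.17638799  0.1095    ]
pin [ 0.56654221 -0.15559589  0.107     ] [ 0.56981705 -0.1775024   0.107     ]
screw [ 0.58881346 -0.06169604  0.1306    ]
[ 0.5339961  -0.18053272  0.012     ] [ 0.6825811  -0.15695225  0.012     ] 9.017650673975618 0.15044448435139685
```

Request:
drive_tool(increments=[[[0.0054,0.005,0.02,0,0,-0.003,0.5],[0,0,0.031,0,0,0,0.5],[0,0,0.031,0,0,0,0.5],[0,0,0.031,0,0,0,0.5],[0,0,0.031,0,0,0,0.5],[0,0,0,0,0,0,0],[0,0,0,0,0,0,-0.5]]])

```text
time: 3.3
ee_pos: [0.5653, -0.1557, 0.0895]
tool_rot: [-179.9, -0.1, 98.8]
wrist_force: [-0.3, -0.0, -0.2]
finger_gap: 0.0562
grip_force: 0.0
```

Request:
drive_tool(increments=[[[0,0,0,0,0,0,-1],[0,0,0,0,0,0,-1],[0,0,0,0,0,0,-1],[0,0,0,0,0,0,-1],[0,0,0,0,0,0,-1],[0,0,0,0,0,0,-1]]])

```text
time: 3.8
ee_pos: [0.5664, -0.1563, 0.0911]
tool_rot: [180.0, 0.0, 98.8]
wrist_force: [0.4, -0.4, -0.5]
finger_gap: 0.0161
grip_force: 0.0
```

Request:
drive_tool(increments=[[[0,0,0,0,0,0,-1],[0,0,0,0,0,0,-1],[0,0,0,0,0,0,-1],[0,0,0,0,0,0,-1]]])

```text
time: 4.13
ee_pos: [0.566, -0.1564, 0.0908]
tool_rot: [-180.0, 0.0, 98.8]
wrist_force: [-1.7, -1.6, 3.0]
finger_gap: 0.0121
grip_force: 30.0
```

Run:
```python
from h import *
for i in range(5):
    s=read_state();print(s['time'],s['ee_pos'].round(4),s['wrist_force'].round(2),s['finger_gap'],s['grip_force'])
    if i<3:
        d=snap('wrist')
        for z in(.1095,): print('pin',atz(d,(326,257),z))
```

```text
4.1333 [ 0.566  -0.1564  0.0908] [-1.74 -1.55  2.99] 0.012112915318855708 29.998411238193512
pin [ 0.56354839 -0.12708872  0.1095    ]
4.1833 [ 0.566  -0.1564  0.0908] [-2.83 -1.22  4.56] 0.01233171463119826 29.99853104352951
pin [ 0.56355394 -0.12708396  0.1095    ]
4.2333 [ 0.566  -0.1564  0.0908] [-1.04 -1.68  4.73] 0.012373241248475192 29.99880462884903
pin [ 0.56355952 -0.12707961  0.1095    ]
4.2833 [ 0.566  -0.1564  0.0908] [-2.5  -0.92  4.33] 0.011705253276577171 29.99896466732025
4.2833 [ 0.566  -0.1564  0.0908] [-2.5  -0.92  4.33] 0.011705253276577171 29.99896466732025
```

Request:
drive_tool(increments=[[[0,0.00176,-0.0026,0,0,0,-1],[0,0.00176,-0.0026,0,0,0,-1],[0,0.00176,-0.0026,0,0,0,-1],[0,0.00176,-0.0026,0,0,0,-1]]])

```text
time: 4.62
ee_pos: [0.5679, -0.156, 0.0943]
tool_rot: [-179.8, -0.0, 98.8]
wrist_force: [-2.6, -5.4, -8.8]
finger_gap: 0.0119
grip_force: 30.0
```

Request:
drive_tool(increments=[[[0,0.0021,-0.00233,0,0,0,-1],[0,0.0021,-0.00233,0,0,0,-1],[0,0.0021,-0.00233,0,0,0,-1],[0,0.0021,-0.00233,0,0,0,-1]]])

```text
time: 4.95
ee_pos: [0.5714, -0.1554, 0.0987]
tool_rot: [-179.7, -0.1, 98.8]
wrist_force: [-4.2, -5.4, -8.5]
finger_gap: 0.0126
grip_force: 30.0
```

Request:
drive_tool(increments=[[[0,0.00241,-0.00202,0,0,0,-1],[0,0.00241,-0.00202,0,0,0,-1],[0,0.00241,-0.00202,0,0,0,-1],[0,0.00241,-0.00202,0,0,0,-1]]])

```text
time: 5.28
ee_pos: [0.5757, -0.1546, 0.1027]
tool_rot: [-179.7, -0.1, 98.8]
wrist_force: [-5.7, -5.1, -7.6]
finger_gap: 0.0122
grip_force: 30.0
```

```bash
cat > st.py <<'E'
from h import *
import sys
# average force over a few samples (arm holds)
F=[];P=[]
for i in range(int(sys.argv[1])):
    s=read_state();F.append(s['wrist_force']);P.append(s['ee_pos'])
    if i<int(sys.argv[1])-1: eyes.snapshot('wrist')
F=np.mean(F,0);p=np.mean(P,0);a=np.radians(8.7)
print(s['time'],p.round(4),'Fx',F@[np.cos(a),np.sin(a),0],'Fy',F@[-np.sin(a),np.cos(a),0],'Fz',F[2],'dx',(p-[.5885,-.0625,0])@[np.cos(a),np.sin(a),0],'pinz',p[2]+.019)
E
python3 st.py 4
```

```text
5.4333 [ 0.576  -0.1546  0.1029] Fx -6.267392152744113 Fy -4.188030939402478 Fz -5.7803676302690015 dx -0.026264272007168923 pinz 0.12187749145776815
```

Request:
drive_tool(increments=[[[0,0.00266,-0.00167,0,0,0,-1],[0,0.00266,-0.00167,0,0,0,-1],[0,0.00266,-0.00167,0,0,0,-1],[0,0.00266,-0.00167,0,0,0,-1]]])

```text
time: 5.77
ee_pos: [0.5803, -0.1538, 0.106]
tool_rot: [-179.6, -0.1, 98.8]
wrist_force: [-7.0, -5.9, -4.8]
finger_gap: 0.0122
grip_force: 30.0
```

Request:
drive_tool(increments=[[[0,0.00282,-0.0014,0,0,0,-1],[0,0.00282,-0.0014,0,0,0,-1]]])

```text
time: 5.93
ee_pos: [0.5829, -0.1534, 0.1074]
tool_rot: [-179.6, -0.1, 98.8]
wrist_force: [-7.5, -5.0, -3.0]
finger_gap: 0.0124
grip_force: 30.0
```

Request:
drive_tool(increments=[[[0,0.00291,-0.00117,0,0,0,-1],[0,0.00291,-0.00117,0,0,0,-1]]])

```text
time: 6.1
ee_pos: [0.5859, -0.1529, 0.1088]
tool_rot: [-179.6, -0.1, 98.8]
wrist_force: [-7.8, -5.2, -1.9]
finger_gap: 0.0121
grip_force: 30.0
```

Request:
drive_tool(increments=[[[0,0.00299,-0.00097,0,0,0,-1],[0,0.00299,-0.00097,0,0,0,-1]]])

```text
time: 6.27
ee_pos: [0.589, -0.1524, 0.1101]
tool_rot: [-179.6, -0.1, 98.8]
wrist_force: [-8.8, -4.4, -0.1]
finger_gap: 0.0121
grip_force: 30.0
```

Request:
drive_tool(increments=[[[0,0.00305,-0.00076,0,0,0,-1],[0,0.00305,-0.00076,0,0,0,-1]]])

```text
time: 6.43
ee_pos: [0.5922, -0.152, 0.1111]
tool_rot: [-179.6, -0.1, 98.8]
wrist_force: [-8.6, -4.8, 0.5]
finger_gap: 0.0121
grip_force: 30.0
```

Request:
drive_tool(increments=[[[0,0.0031,-0.00055,0,0,0,-1],[0,0.0031,-0.00055,0,0,0,-1]]])

```text
time: 6.6
ee_pos: [0.5951, -0.1515, 0.1117]
tool_rot: [-179.6, -0.1, 98.8]
wrist_force: [-9.2, -4.7, 2.5]
finger_gap: 0.0124
grip_force: 30.1
```

Request:
drive_tool(increments=[[[0,0.00312,-0.00033,0,0,0,-1],[0,0.00312,-0.00033,0,0,0,-1]]])

```text
time: 6.77
ee_pos: [0.5981, -0.151, 0.1122]
tool_rot: [-179.6, -0.1, 98.8]
wrist_force: [-10.3, -4.7, 3.7]
finger_gap: 0.0122
grip_force: 30.1
```

Request:
drive_tool(increments=[[[0,0.00314,-0.00011,0,0,0,-1],[0,0.00314,-0.00011,0,0,0,-1]]])

```text
time: 6.93
ee_pos: [0.601, -0.1506, 0.1124]
tool_rot: [-179.6, -0.1, 98.9]
wrist_force: [-10.7, -4.1, 3.9]
finger_gap: 0.0122
grip_force: 30.1
```

Request:
drive_tool(increments=[[[0,0.00314,0.00011,0,0,0,-1],[0,0.00314,0.00011,0,0,0,-1]]])

```text
time: 7.1
ee_pos: [0.604, -0.1501, 0.1125]
tool_rot: [-179.6, -0.1, 98.9]
wrist_force: [-11.6, -2.9, 6.2]
finger_gap: 0.0121
grip_force: 30.1
```

Request:
drive_tool(increments=[[[0,0.00312,0.00033,0,0,0,-1],[0,0.00312,0.00033,0,0,0,-1]]])

```text
time: 7.27
ee_pos: [0.6073, -0.1495, 0.1123]
tool_rot: [-179.6, -0.1, 98.8]
wrist_force: [-9.5, -3.5, 7.2]
finger_gap: 0.0123
grip_force: 30.1
```

```bash
python3 st.py 2
```

```text
7.3167 [ 0.6075 -0.1495  0.1123] Fx -9.870594956490303 Fy -2.351867385348799 Fz 6.4013779262002934 dx 0.0056427737863156465 pinz 0.13133929956791585
```

Request:
drive_tool(increments=[[[0,0.00309,0.0001,0,0,0,-1],[0,0.00309,0.0001,0,0,0,-1]]])

```text
time: 7.48
ee_pos: [0.6106, -0.149, 0.1122]
tool_rot: [-179.6, -0.1, 98.8]
wrist_force: [-8.4, -2.6, 2.9]
finger_gap: 0.0123
grip_force: 30.1
```

Request:
drive_tool(increments=[[[0,0.00305,0.0005,0,0,0,-1],[0,0.00305,0.0005,0,0,0,-1]]])

```text
time: 7.65
ee_pos: [0.6145, -0.1483, 0.1115]
tool_rot: [-179.7, -0.1, 98.8]
wrist_force: [-6.4, -2.5, 0.8]
finger_gap: 0.0121
grip_force: 30.0
```

Request:
drive_tool(increments=[[[0,0.00299,0.0008,0,0,0,-1],[0,0.00299,0.0008,0,0,0,-1]]])

```text
time: 7.82
ee_pos: [0.6179, -0.1478, 0.1105]
tool_rot: [-179.8, -0.1, 98.8]
wrist_force: [-5.3, -2.0, 1.2]
finger_gap: 0.0122
grip_force: 30.0
```

```bash
python3 st.py 2
```

```text
7.8667 [ 0.618  -0.1478  0.1105] Fx -5.030641882874326 Fy -1.4916690232410892 Fz 0.5159755993184302 dx 0.01629255937473326 pinz 0.1294779022962949
```

Request:
drive_tool(increments=[[[0,0.00291,0.00118,0,0,0,-1],[0,0.00291,0.00118,0,0,0,-1]]])

```text
time: 8.03
ee_pos: [0.6209, -0.1473, 0.1094]
tool_rot: [-179.8, -0.1, 98.8]
wrist_force: [-5.3, -2.2, -0.3]
finger_gap: 0.0121
grip_force: 30.0
```

Request:
drive_tool(increments=[[[0,0.00282,0.00138,0,0,0,-1],[0,0.00282,0.00138,0,0,0,-1]]])

```text
time: 8.2
ee_pos: [0.6242, -0.1469, 0.1079]
tool_rot: [-179.8, -0.1, 98.8]
wrist_force: [-4.3, -2.7, -2.5]
finger_gap: 0.0123
grip_force: 30.0
```

```bash
python3 st.py 2
```

```text
8.25 [ 0.6244 -0.1468  0.1079] Fx -4.435000646977031 Fy -1.6772844536729659 Fz -3.145350520430518 dx 0.022707147675220665 pinz 0.1268639482321718
```

Request:
drive_tool(increments=[[[0,0.00272,0.0021,0,0,0,-1],[0,0.00272,0.0021,0,0,0,-1]]])

```text
time: 8.42
ee_pos: [0.6275, -0.1464, 0.1061]
tool_rot: [-179.9, -0.1, 98.8]
wrist_force: [-5.2, -1.2, -1.2]
finger_gap: 0.012
grip_force: 30.0
```

Request:
drive_tool(increments=[[[0,0.0026,0.0021,0,0,0,-1],[0,0.0026,0.0021,0,0,0,-1]]])

```text
time: 8.58
ee_pos: [0.6299, -0.146, 0.1043]
tool_rot: [-179.9, -0.0, 98.8]
wrist_force: [-7.4, -1.3, 2.1]
finger_gap: 0.0124
grip_force: 30.0
```

```bash
python3 st.py 2
```

```text
8.6333 [ 0.63   -0.146   0.1043] Fx -7.494367542561369 Fy -0.6719797507939241 Fz 1.626966196762318 dx 0.02842783847953503 pinz 0.12327956455969526
```

Request:
drive_tool(increments=[[[0,0.0025,0.0018,0,0,0,-1]]])

```text
time: 8.72
ee_pos: [0.6309, -0.1459, 0.1036]
tool_rot: [-179.9, -0.0, 98.8]
wrist_force: [-7.4, -2.3, 2.7]
finger_gap: 0.0122
grip_force: 30.0
```

```bash
python3 st.py 3
```

```text
8.8167 [ 0.631  -0.1459  0.1036] Fx -6.939878281213713 Fy -0.5597633358214542 Fz 1.9185372961475595 dx 0.029402256791165572 pinz 0.12255489958521829
```

Request:
drive_tool(increments=[[[0,0.0024,0.0019,0,0,0,-1]]])

```text
time: 8.9
ee_pos: [0.6319, -0.1457, 0.1028]
tool_rot: [-179.9, -0.0, 98.8]
wrist_force: [-8.7, -1.2, 3.9]
finger_gap: 0.0125
grip_force: 30.0
```

```bash
python3 st.py 4
```

```text
9.05 [ 0.632  -0.1457  0.1027] Fx -8.237452608124265 Fy -0.9057009731816155 Fz 2.5706679159301338 dx 0.03045493126255912 pinz 0.121709278353251
```

Request:
drive_tool(increments=[[[0,0,0,0,0,0,-0.3],[0,0,0,0,0,0,-0.3],[0,0,0,0,0,0,-0.3],[0,0,0,0,0,0,-0.3],[0,0,-0.02,0,0,0,-0.3],[0,0,-0.06,0,0,0,-0.3],[0,0,-0.08,0,0,0,-0.3],[0,0,-0.08,0,0,0,0.5],[0,0,-0.04,0,0,0,0.5]]])

```text
time: 9.8
ee_pos: [0.6358, -0.1465, 0.249]
tool_rot: [179.6, 0.2, 98.8]
wrist_force: [-0.0, 0.1, -0.5]
finger_gap: 0.0405
grip_force: 0.0
```

```bash
python3 st.py 1
python3 - <<'E'
from h import *
d=snap('wrist','w2.png'); print(read_state()['tool_rot'])
x=np.array([.9888,.1495,0]);y=np.array([-.1495,.9888,0]);o=np.array([.5885,-.0625,0])
for a in(34,38,42,46):
    P=o-.092*y+.045*np.sin(np.radians(a))*x+[0,0,.085+.045*np.cos(np.radians(a))]
    print(a,P.round(4),proj(d,P).round(0),proj(d,[P-.022*y]).round(0))
print(proj(d,o+[0,0,.1306]))
E
```

```text
9.8 [ 0.6358 -0.1465  0.249 ] Fx 0.007996084927185513 Fy 0.12221505831342547 Fz -0.49617060522298584 dx 0.03405419386308967 pinz 0.2680390088342087
[179.3281154    0.32492202  98.81670375]
34 [ 0.6271 -0.1497  0.1223] [[309. 234.]] [[309. 259.]]
38 [ 0.6296 -0.1493  0.1205] [[312. 233.]] [[312. 258.]]
42 [ 0.632  -0.149   0.1184] [[315. 233.]] [[315. 257.]]
46 [ 0.6343 -0.1486  0.1163] [[318. 232.]] [[318. 257.]]
[[273.64256104 115.84186706]]
```

View pics/w2.png

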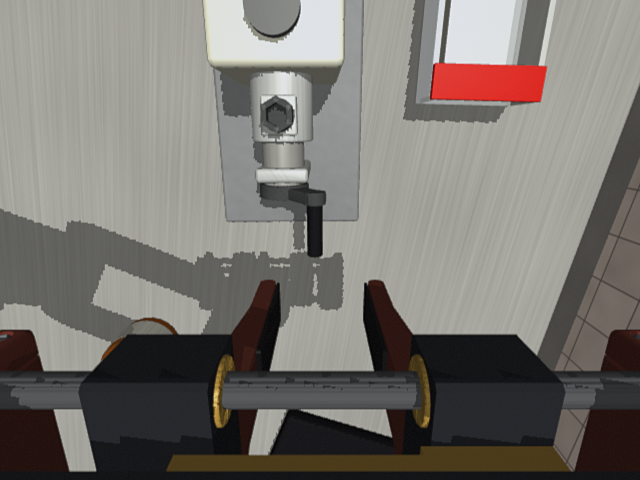

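The wrist view shows the crank sleeve at (315,233), so the crank leans about 40° past upright, and the screw head is at (277,116). Next is the key.

Request:
drive_tool(increments=[[[0.0738,-0.0112,0,0,0,0,0.5],[0.0738,-0.0112,0,0,0,0,0.5],[0.0738,-0.0112,0,0,0,0,0.5],[0.0738,-0.0112,0,0,0,0,0.5],[0.0738,-0.0112,0,0,0,0,0.5],[0.0738,-0.0112,0,0,0,0,0.5],[0.0738,-0.0112,0.01,0,0,0,0.5],[0.0738,-0.0112,0.01,0,0,0,0.5],[0.0738,-0.0112,0.01,0,0,0,0.5],[0.0738,-0.0112,0.01,0,0,0,0.5],[0.0738,-0.0112,0.01,0,0,0,0.5],[0.0738,-0.0112,0.01,0,0,0,0.5]]])

```text
time: 10.85
ee_pos: [0.4985, 0.2834, 0.2134]
tool_rot: [179.9, -0.0, 98.8]
wrist_force: [-0.2, -0.3, 0.4]
finger_gap: 0.0657
grip_force: 0.0
```

Request:
drive_tool(increments=[[[0,0,0,0,0,-0.0772,0.5],[0,0,0,0,0,-0.0772,0.5],[0,0,0,0,0,-0.0772,0.5],[0,0,0,0,0,-0.0772,0.5],[0,0,0,0,0,-0.0772,0.5],[0,0,0,0,0,-0.0772,0.5],[0,0,0,0,0,-0.0772,0.5],[0,0,0,0,0,-0.0772,0.5],[0,0,0,0,0,-0.0772,0.5],[0,0,0,0,0,-0.0772,0.5],[0,0,0,0,0,-0.0772,0.5],[0,0,0,0,0,-0.0772,0.5],[0,0,0,0,0,0,0.5],[0,0,0,0,0,0,0.5]]])

```text
time: 12.02
ee_pos: [0.4992, 0.2816, 0.2132]
tool_rot: [180.0, 0.0, 178.2]
wrist_force: [0.0, 0.1, -0.4]
finger_gap: 0.0657
grip_force: 0.0
```

Run:
```python
from h import *
s=read_state(); print(s['time'],s['ee_pos'],s['tool_rot'])
d=snap('wrist','w3.png')
print(proj(d,[[.5014,.2805,.117],[.5014,.2805,.05],[.539,.28,.117],[.464,.28,.117]]))
```

```text
12.0167 [0.49924772 0.28164291 0.21324539] [1.79962541e+02 4.10843119e-02 1.78228812e+02]
[[319.45897126 245.1911279 ]
 [319.79978969 223.35418227]
 [320.42290238 291.33622649]
 [317.03062017 195.5100455 ]]
```

View pics/w3.png

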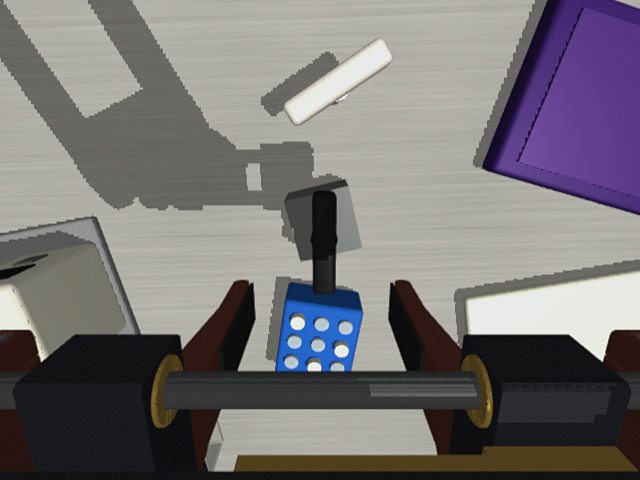

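The key bar runs from (324,192) to (324,292), parallel to the tool's x, with its middle at (324,242).

Run:
```python
from h import *
d=snap('wrist')
a,b=atz(d,(324,192),.117),atz(d,(324,292),.117);print(a,b,(a+b)/2,np.degrees(np.arctan2(*(b-a)[[1,0]])),np.linalg.norm(a-b), atz(d,(324,287),.058))
```

```text
[0.46156067 0.28502122 0.117     ] [0.53954862 0.28269643 0.117     ] [0.50055464 0.28385883 0.117     ] -1.70745699972728 0.07802259801463868 [0.56166613 0.28245885 0.058     ]
```

Request:
drive_tool(increments=[[[-0.0025,0.004,0.03,0,0,0,0.5],[0,0,0.05,0,0,0,0.5],[0,0,0.05,0,0,0,0.5],[0,0,0.05,0,0,0,0.5],[0,0,0.04,0,0,0,0.5],[0,0,0.03,0,0,0,0.5],[0,0,0,0,0,0,-0.2],[0,0,0,0,0,0,-1],[0,0,0,0,0,0,-1],[0,0,0,0,0,0,-1],[0,0,0,0,0,0,-1],[0,0,0,0,0,0,-1],[0,0,0,0,0,0,-1],[0,0,0,0,0,0,-1],[0,0,0,0,0,0,-1],[0,0,0,0,0,0,-1]]])

```text
time: 13.45
ee_pos: [0.5009, 0.2836, 0.0883]
tool_rot: [180.0, 0.1, 178.4]
wrist_force: [-0.4, 0.2, 5.4]
finger_gap: 0.0205
grip_force: 30.0
```

Request:
drive_tool(increments=[[[0,0,0,0,0,0,-1],[0,0,0,0,0,0,-1],[0,0,-0.02,0,0,0,-1],[0,0,-0.03,0,0,0,-1],[0,0,-0.05,0,0,0,-1],[0,0,-0.05,0,0,0,-1],[0,0,-0.05,0,0,0,-1],[0,0,-0.05,0,0,0,-1],[0,0,-0.04,0,0,0,-1],[0,0,-0.03,0,0,0,-1],[0,0,0,0,0,0,-1]]])

```text
time: 14.37
ee_pos: [0.5017, 0.284, 0.2512]
tool_rot: [179.9, 0.3, 178.4]
wrist_force: [1.0, 1.0, -2.6]
finger_gap: 0.0208
grip_force: 30.0
```

Run:
```python
from h import *
s=read_state(); print(s)
```

```text
{'time': 14.3667, 'joint_positions': array([ 2.26458227e+01,  1.70606975e+01,  8.75830860e+01,  1.15110677e-02,
        7.50647584e+01, -6.57878092e+01]), 'qvel': array([-0.1095308 ,  2.00198146,  3.09854241,  0.04814885, -3.59122361,
       -0.0072249 ]), 'joint_efforts': array([ 5.08434931e-02, -4.87587976e+01, -2.75491691e+01,  5.61248526e-03,
        8.03159270e-01, -1.10176275e-03]), 'ee_pos': array([0.50169099, 0.28404069, 0.25119596]), 'tool_rot': array([179.87030977,   0.26125136, 178.43039785]), 'wrist_force': array([ 0.96205645,  0.9762    , -2.58279307]), 'ft_torque': array([ 0.09256163, -0.22431577,  0.00577428]), 'grip_force': 29.99958336353302, 'finger_gap': 0.020800991274167225}
```

Request:
drive_tool(increments=[[[-0.006,-0.0215,0,0,0,0,-1],[-0.0121,-0.0429,0,0,0,0,-1],[-0.0121,-0.0429,0,0,0,0,-1],[-0.0121,-0.0429,0,0,0,0,-1],[-0.0121,-0.0429,0,0,0,0,-1],[-0.0121,-0.0429,0,0,0,0,-1],[-0.0121,-0.0429,0,0,0,0,-1],[-0.0121,-0.0429,0,0,0,0,-1],[-0.0121,-0.0429,0,0,0,0,-1],[-0.0121,-0.0429,0,0,0,0,-1],[-0.0121,-0.0429,0,0,0,0,-1],[-0.0121,-0.0429,0,0,0,0,-1],[-0.0121,-0.0429,0,0,0,0,-1],[-0.0121,-0.0429,0,0,0,0,-1],[-0.0121,-0.0429,0,0,0,0,-1],[-0.0121,-0.0429,0,0,0,0,-1],[-0.006,-0.0215,0,0,0,0,-1]]])

```text
time: 15.78
ee_pos: [0.5866, -0.0653, 0.2456]
tool_rot: [-180.0, -0.2, 178.3]
wrist_force: [0.8, 0.6, -2.0]
finger_gap: 0.0206
grip_force: 30.0
```

Request:
drive_tool(increments=[[[0,0,0,0,0,-0.0397,-1],[0,0,0,0,0,-0.0397,-1],[0,0,0,0,0,-0.0397,-1],[0,0,0,0,0,0,-1],[0,0,0,0,0,0,-1],[0,0,0,0,0,0,-1]]])

```text
time: 16.28
ee_pos: [0.587, -0.0622, 0.247]
tool_rot: [180.0, -0.1, -171.4]
wrist_force: [-0.2, 0.3, -2.5]
finger_gap: 0.0208
grip_force: 30.0
```

Run:
```python
from h import *
s=read_state(); print(s['time'],s['ee_pos'],s['tool_rot'],s['wrist_force'],s['finger_gap'])
W=snap('wrist','w4.png');t=snap('top');S=snap('scene')
tcp=s['ee_pos'];tip=tcp-[0,0,.0833];sk=np.array([.5885,-.0625,.1306])
for n,d in(('w',W),('t',t),('s',S)): print(n,proj(d,[tip,sk,tcp+[0,0,.029]]).round(1).tolist())
def crop(d,p,w): 
    x,y=np.round(p).astype(int);x-=w*2//3;y-=w//2
    return cv2.resize(d['frame'][max(y,0):y+w,max(x,0):x+w*4//3,::-1],(400,300),interpolation=cv2.INTER_CUBIC),(max(x,0),max(y,0))
o=[]
for d,w in((W,150),(t,75),(S,75)):
    c,off=crop(d,proj(d,(tip+sk)/2)[0],w);o.append(c);print(off,c.shape,w)
o.append(cv2.resize(W['frame'][:,:,::-1],(400,300)))
cv2.imwrite('pics/c2.png',np.vstack([np.hstack(o[:2]),np.hstack(o[2:])]))
```

```text
16.2833 [ 0.58700809 -0.06222023  0.24697045] [ 1.79958902e+02 -8.14659242e-02 -1.71430568e+02] [-0.16504764  0.27633089 -2.49280375] 0.020785694134606934
w [[320.9, 247.9], [320.3, 237.0], [320.7, 330.6]]
t [[323.3, 236.0], [322.9, 238.2], [325.4, 223.9]]
s [[320.7, 215.3], [320.2, 224.9], [320.9, 180.2]]
(np.int64(221), np.int64(167)) (300, 400, 3) 150
(np.int64(273), np.int64(200)) (300, 400, 3) 75
(np.int64(270), np.int64(183)) (300, 400, 3) 75
```

View pics/c2.png

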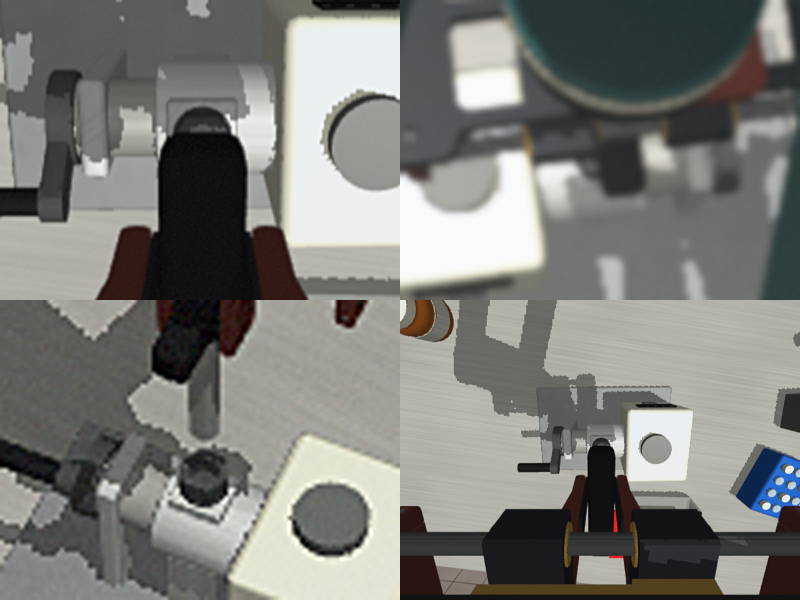

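Request:
drive_tool(increments=[[[0,0,0.02,0,0,0,-1],[0,0,0.02,0,0,0,-1],[0,0,0.01,0,0,0,-1],[0,0,0,0,0,0,-1],[0,0,0,0,0,0,-1],[0,0,0,0,0,0,-1]]])

```text
time: 16.93
ee_pos: [0.5877, -0.0624, 0.2227]
tool_rot: [180.0, -0.0, -171.3]
wrist_force: [1.0, 0.4, -2.6]
finger_gap: 0.021
grip_force: 30.0
```

Run:
```python
from h import *
s=read_state(); print(s['time'],s['ee_pos'],s['tool_rot'],s['wrist_force'])
S=snap('scene');W=snap('wrist')
tcp=s['ee_pos'];tip=tcp-[0,0,.0833];sk=np.array([.5885,-.0625,.1306])
for d in (S,W): print(proj(d,[tip,tip+[0,0,.03],sk,sk-[0,0,.015],sk+[.01,0,0],sk+[0,.01,0]]).round(1).tolist())
a=cv2.resize(S['frame'][190:250,295:345,::-1],(400,480),interpolation=cv2.INTER_CUBIC)
b=cv2.resize(W['frame'][180:276,280:360,::-1],(400,480),interpolation=cv2.INTER_CUBIC)
cv2.imwrite('pics/c3.png',np.hstack([a,b]))
```

```text
16.9333 [ 0.58771586 -0.06241901  0.22267684] [ 1.79992443e+02 -5.17287846e-03 -1.71341079e+02] [ 1.02968019  0.43071844 -2.64578449]
[[320.4, 222.3], [320.5, 213.9], [320.2, 224.9], [320.2, 228.9], [317.5, 228.4], [324.3, 227.2]]
[[321.1, 247.3], [321.1, 261.9], [320.9, 244.7], [320.9, 238.9], [318.8, 257.4], [334.3, 246.6]]
```

View pics/c3.png

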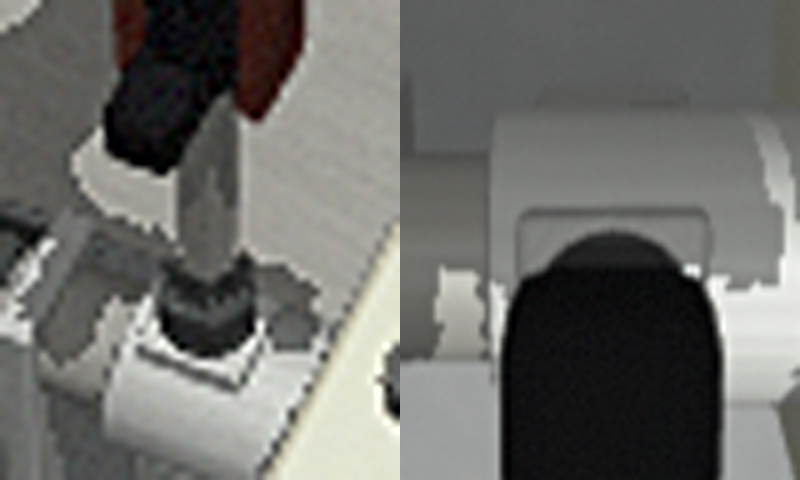

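Request:
drive_tool(increments=[[[-0.0017,0.0008,0.01,0,0,0,-1],[0,0,0.006,0,0,0,-1],[0,0,0.003,0,0,0,-1],[0,0,0.003,0,0,0,-1],[0,0,0.003,0,0,0,-1]]])

```text
time: 17.45
ee_pos: [0.5884, -0.0618, 0.2101]
tool_rot: [180.0, -0.0, -171.3]
wrist_force: [0.4, 0.3, -0.8]
finger_gap: 0.021
grip_force: 30.0
```

Request:
drive_tool(increments=[[[0,0,0.003,0,0,0,-1],[0,0,0.003,0,0,0,-1]]])

```text
time: 17.62
ee_pos: [0.5888, -0.0618, 0.2076]
tool_rot: [180.0, 0.0, -171.3]
wrist_force: [-0.4, 0.4, 1.3]
finger_gap: 0.021
grip_force: 30.0
```

Request:
drive_tool(increments=[[[0,0,0.003,0,0,0,-1],[0,0,0.003,0,0,0,-1],[0,0,0.001,0,0,0,-1],[0,0,0,0,0,0,-1]]])

```text
time: 17.95
ee_pos: [0.5888, -0.0619, 0.2042]
tool_rot: [-180.0, 0.1, -171.3]
wrist_force: [-0.2, 0.2, 3.8]
finger_gap: 0.0208
grip_force: 30.0
```

Run:
```python
from h import *
for i in range(3):
    s=read_state(); print(s['time'],s['ee_pos'].round(4),s['tool_rot'].round(2),s['wrist_force'].round(2),s['ft_torque'].round(3),s['joint_positions'].round(1)); eyes.snapshot('top')
```

```text
17.95 [ 0.5888 -0.0619  0.2042] [-1.7999e+02  6.0000e-02 -1.7134e+02] [-0.23  0.17  3.77] [ 0.288 -0.025  0.018] [ -12.7   20.8   88.9    0.    70.2 -111.4]
18.0 [ 0.5888 -0.0619  0.2042] [-1.7999e+02  6.0000e-02 -1.7134e+02] [-0.79 -0.04  4.93] [ 0.259 -0.064  0.027] [ -12.7   20.8   88.9    0.    70.2 -111.4]
18.05 [ 0.5888 -0.0619  0.2042] [-1.7999e+02  6.0000e-02 -1.7134e+02] [-0.08  1.03  4.97] [ 0.272 -0.136  0.021] [ -12.7   20.8   88.9    0.    70.2 -111.4]
```

Request:
drive_tool(increments=[[[0,0,0,0,0,0.04,-1],[0,0,0,0,0,0.045,-1],[0,0,0.0002,0,0,0.045,-1],[0,0,0.0002,0,0,0.045,-1],[0,0,0.0002,0,0,0.045,-1]]])

```text
time: 18.52
ee_pos: [0.5886, -0.0617, 0.2036]
tool_rot: [180.0, 0.0, 169.6]
wrist_force: [-0.5, 1.4, 4.1]
finger_gap: 0.0208
grip_force: 30.0
```

```bash
cat > q.py <<'E'
from h import *
for i in range(3):
    s=read_state(); print(s['time'],s['ee_pos'].round(4),s['tool_rot'].round(2),s['wrist_force'].round(2),s['ft_torque'].round(3))
    if i<2: eyes.snapshot('top')
E
python3 q.py
```

```text
18.5167 [ 0.5886 -0.0617  0.2036] [1.7998e+02 3.0000e-02 1.6957e+02] [-0.54  1.36  4.09] [ 0.371 -0.172  0.091]
18.5667 [ 0.5886 -0.0617  0.2036] [1.7998e+02 3.0000e-02 1.6935e+02] [0.19 1.06 3.48] [ 0.337 -0.216  0.071]
18.6167 [ 0.5886 -0.0618  0.2036] [1.7998e+02 3.0000e-02 1.6972e+02] [0.25 1.6  3.66] [ 0.368 -0.179  0.051]
```

Request:
drive_tool(increments=[[[0,0,0.0002,0,0,0.0465,-1],[0,0,0.0002,0,0,0.0465,-1],[0,0,0.0002,0,0,0.0465,-1],[0,0,0.0002,0,0,0.0465,-1],[0,0,0.0002,0,0,0.0465,-1],[0,0,0.0002,0,0,0.0465,-1],[0,0,0.0002,0,0,0.0465,-1]]])

```text
time: 19.2
ee_pos: [0.5889, -0.0617, 0.2029]
tool_rot: [179.9, 0.0, 141.7]
wrist_force: [0.6, 1.5, 3.2]
finger_gap: 0.0209
grip_force: 30.0
```

```bash
python3 q.py
```

```text
19.2 [ 0.5889 -0.0617  0.2029] [1.7995e+02 3.0000e-02 1.4173e+02] [0.58 1.52 3.25] [ 0.42  -0.332  0.133]
19.25 [ 0.5889 -0.0617  0.2029] [1.7995e+02 3.0000e-02 1.4149e+02] [0.57 1.78 3.43] [ 0.41  -0.305  0.064]
19.3 [ 0.5888 -0.0617  0.2029] [1.7995e+02 3.0000e-02 1.4185e+02] [0.65 2.02 4.07] [ 0.448 -0.365  0.049]
```

Request:
drive_tool(increments=[[[0,0,0.0002,0,0,0.0465,-1],[0,0,0.0002,0,0,0.0465,-1],[0,0,0.0002,0,0,0.0465,-1],[0,0,0,0,0,0,-1]]])

```text
time: 19.63
ee_pos: [0.5889, -0.0618, 0.2026]
tool_rot: [179.9, 0.0, 129.9]
wrist_force: [1.0, 1.6, 3.6]
finger_gap: 0.0209
grip_force: 30.0
```

```bash
python3 q.py
```

```text
19.6333 [ 0.5889 -0.0618  0.2026] [1.7995e+02 3.0000e-02 1.2985e+02] [0.95 1.55 3.64] [ 0.366 -0.508  0.039]
19.6833 [ 0.5888 -0.0618  0.2026] [1.7995e+02 3.0000e-02 1.3003e+02] [1.73 1.74 3.58] [ 0.427 -0.464  0.039]
19.7333 [ 0.5888 -0.0618  0.2026] [1.7996e+02 2.0000e-02 1.3004e+02] [2.38 2.04 3.98] [ 0.408 -0.491  0.054]
```

Turned 59°. From here I use small steps.

Request:
drive_tool(increments=[[[0,0,0.0002,0,0,0.0235,-1],[0,0,0.0002,0,0,0.0235,-1]]])

```text
time: 19.9
ee_pos: [0.5889, -0.0619, 0.2025]
tool_rot: [180.0, 0.0, 125.9]
wrist_force: [1.8, 1.5, 3.6]
finger_gap: 0.0205
grip_force: 30.0
```

```bash
python3 q.py
```

```text
19.9 [ 0.5889 -0.0619  0.2025] [1.7995e+02 3.0000e-02 1.2588e+02] [1.75 1.47 3.65] [ 0.334 -0.51   0.081]
19.95 [ 0.5889 -0.0619  0.2025] [1.7995e+02 3.0000e-02 1.2574e+02] [1.05 1.73 4.19] [ 0.403 -0.57   0.06 ]
20.0 [ 0.5889 -0.0619  0.2025] [1.7995e+02 3.0000e-02 1.2591e+02] [1.67 0.97 3.6 ] [ 0.39  -0.575  0.048]
```

Request:
drive_tool(increments=[[[0,0,0,0,0,0.0235,-1]]])

```text
time: 20.08
ee_pos: [0.5888, -0.0619, 0.2025]
tool_rot: [180.0, 0.0, 123.9]
wrist_force: [1.7, 1.7, 2.4]
finger_gap: 0.0208
grip_force: 30.0
```

```bash
python3 q.py
```

```text
20.0833 [ 0.5888 -0.0619  0.2025] [1.7995e+02 2.0000e-02 1.2394e+02] [1.74 1.71 2.38] [ 0.393 -0.594  0.092]
20.1333 [ 0.5888 -0.0619  0.2024] [1.7996e+02 2.0000e-02 1.2373e+02] [2.47 1.75 4.02] [ 0.395 -0.614  0.076]
20.1833 [ 0.5888 -0.0619  0.2024] [1.7996e+02 2.0000e-02 1.2387e+02] [1.01 0.47 3.9 ] [ 0.37  -0.594  0.086]
```

Request:
drive_tool(increments=[[[0,0,0,0,0,0.0235,-1],[0,0,0,0,0,0,-1]]])

```text
time: 20.35
ee_pos: [0.5888, -0.0619, 0.2024]
tool_rot: [180.0, 0.0, 121.8]
wrist_force: [1.4, 2.4, 4.1]
finger_gap: 0.0208
grip_force: 30.0
```

```bash
python3 q.py
```

```text
20.35 [ 0.5888 -0.0619  0.2024] [1.7996e+02 2.0000e-02 1.2181e+02] [1.44 2.37 4.13] [ 0.409 -0.651  0.118]
20.4 [ 0.5887 -0.0619  0.2024] [1.7997e+02 2.0000e-02 1.2187e+02] [3.28 2.49 5.08] [ 0.476 -0.649  0.063]
20.45 [ 0.5887 -0.0619  0.2024] [1.7997e+02 2.0000e-02 1.2187e+02] [2.03 1.82 3.64] [ 0.414 -0.656  0.101]
```

Request:
drive_tool(increments=[[[0,0,0,0,0,0.02,-1],[0,0,0,0,0,0,-1]]])

```text
time: 20.62
ee_pos: [0.5887, -0.0619, 0.2023]
tool_rot: [180.0, 0.0, 120.0]
wrist_force: [2.4, 1.7, 4.0]
finger_gap: 0.021
grip_force: 30.0
```

```bash
python3 q.py
```

```text
20.6167 [ 0.5887 -0.0619  0.2023] [1.7997e+02 1.0000e-02 1.2005e+02] [2.42 1.7  4.02] [ 0.463 -0.716  0.128]
20.6667 [ 0.5886 -0.0619  0.2023] [1.7997e+02 1.0000e-02 1.2011e+02] [3.2  1.58 4.57] [ 0.425 -0.707  0.145]
20.7167 [ 0.5886 -0.0619  0.2023] [1.7997e+02 1.0000e-02 1.2011e+02] [2.46 2.09 3.41] [ 0.402 -0.737  0.124]
```

Request:
drive_tool(increments=[[[0,0,0,0,0,0.02,-1],[0,0,0,0,0,0,-1]]])

```text
time: 20.88
ee_pos: [0.5886, -0.0619, 0.2023]
tool_rot: [180.0, 0.0, 118.3]
wrist_force: [3.1, 2.2, 2.8]
finger_gap: 0.0208
grip_force: 30.0
```

```bash
python3 q.py
```

```text
20.8833 [ 0.5886 -0.0619  0.2023] [1.7998e+02 1.0000e-02 1.1830e+02] [3.13 2.21 2.81] [ 0.376 -0.74   0.146]
20.9333 [ 0.5886 -0.0619  0.2023] [1.7999e+02 1.0000e-02 1.1837e+02] [2.17 1.67 3.67] [ 0.393 -0.717  0.138]
20.9833 [ 0.5885 -0.0619  0.2023] [179.99   0.   118.37] [2.1  1.41 3.87] [ 0.39  -0.744  0.165]
```

Request:
drive_tool(increments=[[[0,0,0,0,0,0.02,-1],[0,0,0,0,0,0,-1]]])

```text
time: 21.15
ee_pos: [0.5885, -0.0619, 0.2023]
tool_rot: [180.0, 0.0, 116.6]
wrist_force: [2.7, 1.0, 4.3]
finger_gap: 0.0207
grip_force: 30.0
```

```bash
python3 q.py
```

```text
21.15 [ 0.5885 -0.0619  0.2023] [179.99   0.   116.57] [2.69 1.05 4.28] [ 0.398 -0.809  0.178]
21.2 [ 0.5885 -0.0619  0.2023] [179.99   0.   116.64] [2.81 1.38 2.53] [ 0.387 -0.766  0.193]
21.25 [ 0.5886 -0.0619  0.2023] [179.99   0.   116.65] [1.66 1.5  3.45] [ 0.436 -0.832  0.165]
```

Request:
drive_tool(increments=[[[0,0,0,0,0,0.02,-1],[0,0,0,0,0,0,-1]]])

```text
time: 21.42
ee_pos: [0.5885, -0.0619, 0.2023]
tool_rot: [180.0, 0.0, 114.8]
wrist_force: [2.3, 1.6, 3.9]
finger_gap: 0.021
grip_force: 30.0
```

```bash
python3 q.py
```

```text
21.4167 [ 0.5885 -0.0619  0.2023] [179.99   0.   114.85] [2.3  1.56 3.88] [ 0.361 -0.754  0.274]
21.4667 [ 0.5885 -0.0619  0.2023] [179.99   0.   114.92] [2.72 1.58 3.13] [ 0.343 -0.818  0.323]
21.5167 [ 0.5885 -0.0619  0.2023] [179.99   0.   114.93] [3.19 1.18 4.39] [ 0.312 -0.827  0.32 ]
```

Request:
drive_tool(increments=[[[0,0,0,0,0,0.02,-1],[0,0,0,0,0,0,-1]]])

```text
time: 21.68
ee_pos: [0.5885, -0.0619, 0.2023]
tool_rot: [180.0, 0.0, 113.1]
wrist_force: [3.0, 1.7, 3.3]
finger_gap: 0.0208
grip_force: 30.0
```

```bash
python3 q.py
```

```text
21.6833 [ 0.5885 -0.0619  0.2023] [179.99   0.   113.13] [3.02 1.7  3.29] [ 0.373 -0.862  0.393]
21.7333 [ 0.5885 -0.0619  0.2023] [179.99   0.   113.2 ] [3.18 1.57 3.57] [ 0.356 -0.816  0.316]
21.7833 [ 0.5885 -0.0619  0.2023] [179.99   0.   113.21] [3.56 1.88 3.91] [ 0.382 -0.865  0.338]
```

Request:
drive_tool(increments=[[[0,0,0,0,0,-0.02,-1],[0,0,0,0,0,-0.02,-1],[0,0,0,0,0,0,-1],[0,0,0,0,0,0,-1]]])

```text
time: 22.12
ee_pos: [0.5884, -0.0619, 0.2023]
tool_rot: [180.0, -0.0, 116.5]
wrist_force: [2.6, 1.6, 4.4]
finger_gap: 0.0208
grip_force: 30.0
```

```bash
python3 q.py
```

```text
22.1167 [ 0.5884 -0.0619  0.2023] [ 1.7999e+02 -1.0000e-02  1.1653e+02] [2.62 1.57 4.45] [ 0.363 -0.811  0.075]
22.1667 [ 0.5884 -0.0619  0.2023] [ 1.7999e+02 -1.0000e-02  1.1652e+02] [3.01 1.76 3.1 ] [ 0.384 -0.812  0.139]
22.2167 [ 0.5884 -0.0619  0.2023] [ 1.7999e+02 -1.0000e-02  1.1652e+02] [2.85 1.97 3.44] [ 0.403 -0.781  0.102]
```

Request:
drive_tool(increments=[[[0,0,0,0,0,0,-0.3],[0,0,0,0,0,0,-0.1],[0,0,0,0,0,0,0.1],[0,0,0,0,0,0,0.3],[0,0,0,0,0,0,0.3],[0,0,0,0,0,0,0.3],[0,0,-0.02,0,0,0,0.3],[0,0,-0.05,0,0,0,0.3],[0,0,-0.06,0,0,0,0.3],[0,0,-0.06,0,0,0,0.3],[0,0,-0.03,0,0,0,0.3],[0,0,0,0,0,0,0.3],[0,0,0,0,0,0,0.3]]])

```text
time: 23.3
ee_pos: [0.5889, -0.062, 0.3135]
tool_rot: [179.9, 0.1, 116.6]
wrist_force: [0.2, -0.1, -0.1]
finger_gap: 0.0573
grip_force: 0.0
```

Run:
```python
from h import *
s=read_state(); print(s['time'],s['ee_pos'],s['wrist_force'])
S=snap('scene');W=snap('wrist')
sk=np.array([.5885,-.0620,.129])
print(proj(S,[sk,sk+[0,0,.08],sk+[0,0,.102]]).round(1))
a=cv2.resize(S['frame'][165:255,285:360,::-1],(400,480),interpolation=cv2.INTER_CUBIC)
b=cv2.resize(W['frame'][:,:,::-1],(400,300))
cv2.imwrite('pics/c4.png',np.hstack([a,np.vstack([b,np.zeros((180,400,3),np.uint8)])]))
```

```text
23.3 [ 0.58887367 -0.06200871  0.3135026 ] [ 0.18603492 -0.08908966 -0.11936385]
[[320.4 225.5]
 [320.5 202.5]
 [320.5 195.6]]
```

View pics/c4.png

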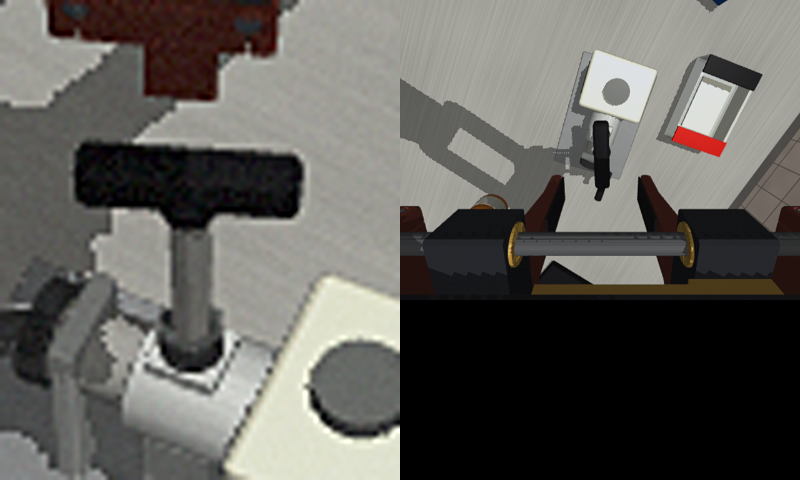

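The pictures show the key standing upright in the screw with the gripper clear of it, so I'm handing the job in.

```bash
python3 -c "
from workcell import close_job
print(close_job())"
```

```text
the job is handed in; nothing more can be done
None
```

I handed the job in at about 23 s, but the hand-in gave no verdict. The crank sits about 40° past upright, where its push came back to about 0.6 N below steady. I turned the screw clockwise to its stop at about 0.32 Nm, just above the 0.2–0.3 Nm firm range and under the 0.4 Nm overtight mark. The key is standing upright in the screw, with the gripper clear and the bench items not touched.

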